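# Set a plate over the end of the bending block

## Task

Set the flat aluminium plate up for bending: push it along the top of the steel bending block, without picking it up, until its long side lies flush against the block's raised fence and its marked end sticks out over the block's left-hand end, just far enough that the bend line drawn across the plate lies directly above the block's end edge. Leave the other things round the block where they are.

Things in the scene. Friction and masses are not known exactly. Their poses are not given: they have to be found in the camera images.
- bend_block: Dark steel block fixed to the bench, 190 (x) x 250 (y) x 40 mm high, flat top at z = 0.040. Origin: centre of its underside, on the bench. Its open end is at own y = +0.125 (to the robot's left at yaw 0). A bright fence, 15 mm wide and 14 mm above the top, runs from own y = -0.120 to 0.120 along its +x side (away from the robot). Yaw varies by 0.4 rad either way.
- block_edge (a point): Middle of the block's open end edge, at the height of the block's top: (0, 0.125, 0.040) in the block's frame; axes parallel to the block's. The edge runs along x.
- fence_face (a point): Foot of the fence's face that looks at the plate: (0.080, 0, 0.040) in the block's frame; axes as the block's. The face runs along y; the block's top between x = -0.095 and this face is clear but for the plate.
- plate: Loose aluminium plate, 96 (x) x 150 (y) x 8 mm, about 0.3 kg, flat on the block. Origin: centre of its underside. Its +y end shall stick out over the open end, its +x side lie on the fence. A dark line 2 mm wide crosses it at own y = +0.030, 45 mm from the +y end; two dark round holes mark the other end. It starts off the fence, turned up to 0.2 rad, line 45 to 90 mm short of the edge.
- bend_line (a point): Middle of the drawn bend line on the plate's upper face: (0, 0.030, 0.008) in the plate's frame; axes parallel to the plate's.
- plate_side (a point): Middle of the plate's long side that belongs against the fence, at its underside: (0.048, 0, 0) in the plate's frame.
- drilled_block: Bystander: bright drilled aluminium block, 40 x 60 x 38 mm, standing on the bench beyond the open end. Origin at the centre of its underside.
- bush: Bystander: flanged brass bush, 46 mm across, 30 mm high, standing on the bench on the robot's side of the block. Origin at the centre of its underside.
- tape_rule: Bystander: yellow tape measure, 35 x 93 x 67 mm, standing on the bench beyond the end opposite the open end. Origin under its case.
Not all that is in view belongs to the job. Of the things like the plate, leave any that is orange; of the rest the larger one is meant.

How it is judged (in metres and radians):
At the end, for the whole second after the job is handed in: The plate lies flat and still on the block, its long side within 5 mm of the fence and parallel to it within 0.06 rad, and the middle of its bend line within 5 mm of straight above the block's open end edge (y of bend_line in the frame of block_edge between -0.005 and 0.005 m and x of plate_side in the frame of fence_face between -0.005 and 0.003 m and angle between the y axis of plate and the y axis of bend_block, either way round below 0.06 rad and z of plate_side in the frame of fence_face between -0.003 and 0.003 m and angle between plate's own z axis and vertical below 0.04 rad and linear speed of plate below 0.01 m/s); the robot touches nothing.
It fails at once if the plate is lifted off the block (by more than 6 mm) or tipped by more than 0.15 rad (z of plate in the frame of bend_block above 0.046 m or angle between plate's own z axis and vertical above 0.15 rad).
It fails at once if the plate falls off the block (z of plate in the frame of bend_block below 0.025 m).
It fails at once if the drilled block, the bush or the tape measure is moved by more than 20 mm (distance of any of drilled_block, bush, tape_rule from where it was at the start of the episode above 0.02 m).
It also fails if it takes over 45 s, if anything falls off the work surface, if the arm or the gripper's body presses on something with over 40 N, if the wrist force passes 120 N, or if a joint passes its speed limit or range.

## Robot

A 6-joint arm with a two-finger parallel gripper is mounted at the origin on a cart in front of the work surface, level with it; the furniture and walls round the work are solid. World frame = base frame: x ahead of the robot, y to its left, z up, the work surface at z = 0. Lengths are in mm, angles in degrees, forces in N, time in s.
With the tool pointing down it reaches from about 400 to 825 mm from the base axis. Payload 7 kg.
Tool frame: the origin (TCP) lies on the centre line of the jaws, within the pads' length; the fingertips stand 25 mm ahead of it and the grasp point (between the pads) lies 6 mm ahead of it (env.tips_ahead is the z of the fingertips in the tool frame, in mm); z points along the fingers, y is the line along which they close (so a half turn about z gives the same grasp; the last joint's range is limited). The gripper opens to 85 mm and grips with 20 to 120 N. Pads are 22 mm wide; open, the fingers measure 114 mm over their backs; the gripper's body (76 mm by 85 mm) begins 54 mm behind the grasp point. The pads swing forward as they close: fully open they stand 13 mm farther back than shut.
Start: joints at [16.507, 20.546, 0.682, 0, -70.136, -16.507], TCP at [674.978, -0.019, 256.302] pointing down, gripper open.
Joint ranges: [-176.03, 176.03], [-82.01, 121.73], [-58.28, 71.71], [-173.87, 95.51], [-174.79, -0.11], [-173.66, 173.66]. Speed limits (degrees/s): [136.94, 136.94, 172.46, 180, 180, 180].

## Interface

Orientations are given as [roll, pitch, yaw] about the fixed x, y, z axes, in that order (R = Rz(yaw) Ry(pitch) Rx(roll)).
In Python, from plant import env, cams gives the robot as it stands.
- The arm moves only by the tool move_arm, never from a script. Its argument "increments" is a list of rows, each a list of 3 entries, a list of its own where there are three numbers: the shift along the tool's x, y, z in m, then the turn about the tool's z in rad, then the opening, from 0 (shut) to 1 (fully open). In form: [[[x, y, z], twist, jaw], ...]. A call has 1 to 20 rows; each row is the pose to reach, as a shift and turn from the pose commanded when the call began, along the tool's axes at that moment; what a row does not reach only later rows make up. A row lasts 1/12 s, in which the tool goes at most 41.7 mm and 7.16 degrees, less where a joint would pass 70% of its speed; a pose out of reach is approached as far as the arm can. A call with a gripper value outside its range is refused whole. The fingers move at their own pace and stop on an object; "newtons" is the grip in N (left out, the last holds). Time passes only in rows, so rows that repeat a pose let the fingers close. It gives the time, the measured TCP pose, the force, the opening and the grip force at its end, in the units of the state.
- env.get_state(): the state, without advancing time (a new reading comes with each control period).
- cams.read_camera(name): name is "scene" or "side" or "wrist"; returns a dict with "color" (400x640x3 uint8, red, green, blue), "vertical_fov" (degrees; the focal length in pixels is half the picture's height over the tangent of half this angle, whatever the lens; pixels are square), "cx", "cy" (the principal point, pixels), "k1" (the pictures are not rectified: a ray, as slopes to the right and down, at radius r is drawn at 1 + k1 r^2 times it, then the intrinsics apply), "R" (3x3) and "t" (3): a world point X has camera coordinates R X + t; the wrist camera has in their place "mount" (4x4, takes a point from camera to tool coordinates, whose origin is the TCP and whose axes are the flange's). Camera axes: x right, y down, z forward; pixel columns grow to the right and rows downward; lengths in mm; the calibration is good to about 2 mm. A picture is of the moment at which its call begins: read the wrist's pose just before it. There is no depth.
- env.job_done(): hands the job in; it is judged then, once.
The state is a dict: "time": time; "qpos": joint angles; "joint_vel": joint speeds; "tau": joint torques, N m; "tcp_pos": TCP position; "tool_rot": TCP orientation; "ft_force": force on the tool from outside, world axes, zero at the start; "ft_torque": the same for the moment, N m; "width": finger opening in mm; "finger_force": force on a finger pad.
Only numpy, scipy, OpenCV 4.12 (cv2) and the standard library are available. Lean on these libraries where they do the work, as an engineer would, in place of code of your own. Each camera call takes 0.05 s, during which the arm holds its last target. There are 200 camera calls.

## Working session

There is one attempt and no reset: what is moved stays moved. The work goes in short steps, Python scripts to look and compute and a tool call to move; the robot and the scene stay as the last step left them, time stands still between calls to the robot, and variables do not carry over. Pictures are saved under pics/ and viewed, at most 10 in all, crops included, and the job is handed in when it is done.

Besides the shell and the picture viewer there is one more tool, called after "Emit:" by a JSON object that holds its "name" and its "arguments", one argument or row to a line. move_arm: Moves the arm, as the interface text tells. Its arguments: {"type":"object","properties":{"increments":{"type":"array","items":{"type":"array"}},"newtons":{"type":"number"}},"required":["increments"]}

```bash
ls; mkdir -p pics; cat > h.py <<'E'
import numpy as np, cv2
from plant import env, cams
from scipy.spatial.transform import Rotation as Ro
def K(c):
    f=200/np.tan(np.radians(c["vertical_fov"])/2)
    return np.array([[f,0,c["cx"]],[0,f,c["cy"]],[0,0,1.]]),np.array([c["k1"],0,0,0,0])
def ext(c,s=None):
    if "R" in c: return np.array(c["R"]),np.array(c["t"])
    M=np.array(c["mount"]); R=Ro.from_euler('xyz',s["tool_rot"],degrees=True).as_matrix()
    Rw=R@M[:3,:3]; p=R@M[:3,3]+np.array(s["tcp_pos"])
    return Rw.T,-Rw.T@p
def cast(c,px,z,s=None):
    k,d=K(c);R,t=ext(c,s)
    u=cv2.undistortPoints(np.array(px,float).reshape(-1,1,2),k,d).reshape(-1,2)
    r=np.c_[u,np.ones(len(u))]@R; o=-R.T@t
    return o+r*((z-o[2])/r[:,2])[:,None]
def proj(c,X,s=None):
    k,d=K(c);R,t=ext(c,s)
    return cv2.projectPoints(np.array(X,float).reshape(-1,1,3),cv2.Rodrigues(R)[0],t,k,d)[0].reshape(-1,2)
def save(c,n): cv2.imwrite("pics/"+n,c["color"][:,:,::-1])
E
python3 - <<'E'
from h import *
s=env.get_state();print(s)
for n in("scene","wrist"):
    c=cams.read_camera(n);save(c,n+"0.png");print({k:v for k,v in c.items() if k!="color"})
E
```

```text
pics
{'time': 0.0, 'qpos': array([ 1.65069954e+01,  2.05907231e+01,  6.32943402e-01, -2.05280660e-02,
       -7.01363999e+01, -1.65056802e+01]), 'joint_vel': array([-0.02465145, -0.03859685,  0.02928393, -0.0710687 , -0.07041647,
       -0.03939597]), 'tau': array([ 2.55543900e-04, -5.83324420e+01,  2.93422562e+01,  6.93659976e+00,
       -6.00149287e-03, -1.14765509e-06]), 'tcp_pos': array([ 6.74546941e+02, -2.29201655e-02,  2.55364101e+02]), 'tool_rot': array([ 1.79904218e+02, -8.25763505e-03, -9.00056688e+01]), 'ft_force': array([ 0.10599022, -1.31198765,  0.62068253]), 'ft_torque': array([-0.00776856, -0.05714236, -0.0134966 ]), 'finger_force': 0.0, 'width': 85.34171012891223}
{'vertical_fov': 46.81572479450904, 'cx': 322.7458277746708, 'cy': 197.97962778768022, 'k1': -0.13376922452112436, 'R': array([[ 0.8952336 , -0.44506289, -0.02181327],
       [-0.21933829, -0.3975249 , -0.89099083],
       [ 0.38787564,  0.80242942, -0.45349698]]), 't': array([-457.9197296 ,  218.06759389,  742.27236501])}
{'vertical_fov': 60.56057605725603, 'cx': 316.89899046067643, 'cy': 202.81943971572508, 'k1': -0.03835232911204941, 'mount': array([[-2.73692535e-04, -9.54880640e-01, -2.96989711e-01,
         7.58164577e+01],
       [ 9.99999194e-01, -6.29547019e-04,  1.10256327e-03,
         4.67560652e-01],
       [-1.23978530e-03, -2.96989170e-01,  9.54880043e-01,
        -1.17909918e+02],
       [ 0.00000000e+00,  0.00000000e+00,  0.00000000e+00,
         1.00000000e+00]])}
```

View pics/scene0.png

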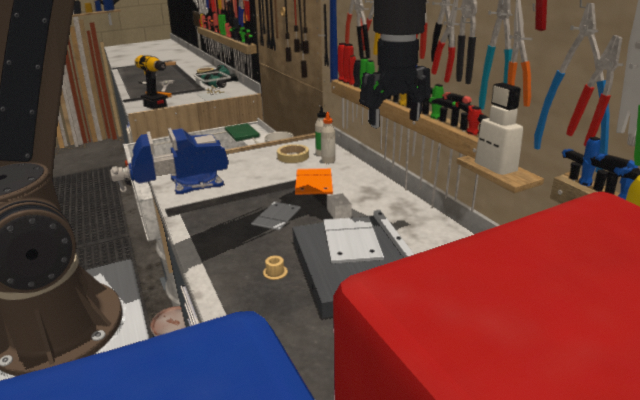

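View pics/wrist0.png

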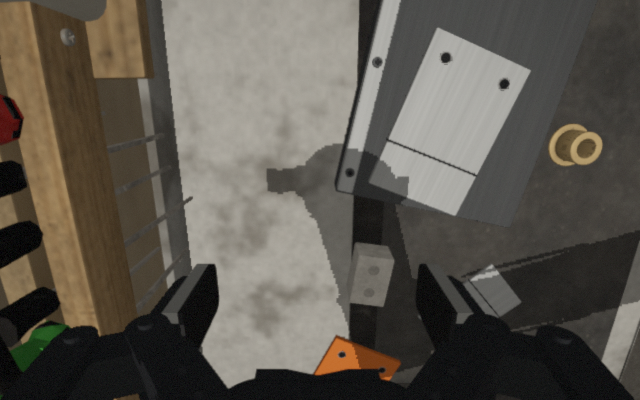

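The plate candidates in the scene view are the large bare plate on the block at (352,240), the small grey plate on the bench at (277,215), and the orange plate at (314,180). I take the one on the block: it isn't orange, it's the larger of the other two, and it has the line and two holes. In the wrist view its corners are about (438,28), (530,70), (457,215), (370,184). The line runs (388,139)-(478,176), and the fence is on the left with the open end at the bottom.

```bash
cat > meas.py <<'E'
from h import *
def report(c,s,plate,fence,end,line):
    """plate corners TL,TR,BR,BL ; fence top inner edge 2px (z54); block end edge 2px(z40); line 2px (z48)"""
    P=cast(c,plate,48,s);F=cast(c,fence,54,s);E=cast(c,end,40,s);L=cast(c,line,48,s)
    d=F[1]-F[0];d=d[:2]/np.hypot(*d[:2]);n=np.array([d[1],-d[0]])
    if n[0]<0:n=-n
    e=E[1]-E[0];e=e[:2]/np.hypot(*e[:2])
    print("block yaw from fence",np.degrees(np.arctan2(-d[0],d[1])),"from end",np.degrees(np.arctan2(e[1],e[0])))
    print("P",P[:,:2].round(1).tolist(),"sides",[round(float(np.linalg.norm(P[i]-P[i-1])),1) for i in range(4)])
    print("F",F[:,:2].round(1).tolist(),"E",E[:,:2].round(1).tolist())
    fn=n@F[0,:2]; ed=d@E[:,:2].mean(0)
    print("gap to fence TL,BL",fn-P[[0,3],:2]@n,"line short of edge",ed-L[:,:2]@d,"TR/TL y",P[:2,:2]@d-ed)
    l=P[3]-P[0];print("plate yaw",np.degrees(np.arctan2(-l[0],l[1])),"d",d,"n",n)
E
python3 - <<'E'
from meas import *
s=env.get_state();c=cams.read_camera("wrist")
report(c,s,[(438,28),(530,70),(457,215),(370,184)],[(400,0),(353,193)],[(337,190),(510,226)],[(388,139),(478,176)])
im=c["color"][0:240,320:560,::-1]
cv2.imwrite("pics/crop1.png",cv2.resize(im,None,fx=2.5,fy=2.5,interpolation=cv2.INTER_CUBIC))
E
```

```text
block yaw from fence -11.66540286978646 from end 167.89682351438094
P [[567.9, -134.0], [480.2, -100.6], [531.4, 38.4], [621.4, 6.1]] sides [149.9, 93.9, 148.1, 95.6]
F [[603.9, -154.2], [638.5, 13.5]] E [[653.2, 14.3], [469.4, 53.7]]
gap to fence TL,BL [39.27676399 15.20568621] line short of edge [61.06711121 44.56993372] TR/TL y [-163.15101735 -148.16137132]
plate yaw -20.905367567895965 d [0.20219597 0.97934508] n [ 0.97934508 -0.20219597]
```

View pics/crop1.png

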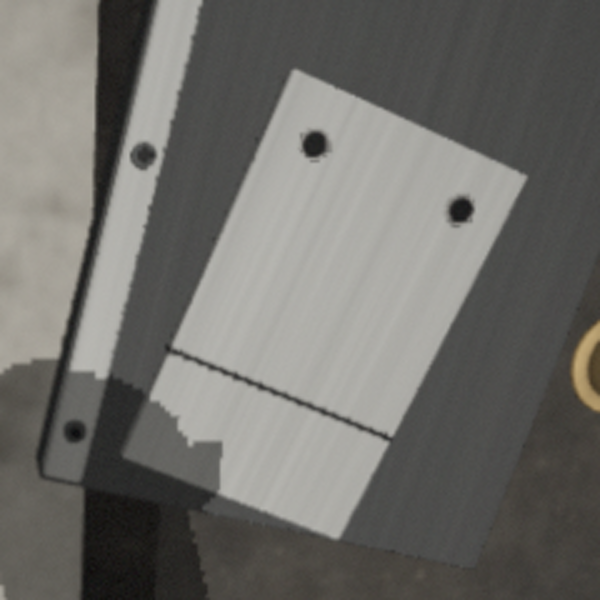

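Emit:
{"name": "move_arm", "arguments": {
  "increments": [
    [[0.156,0.151,0.1],0.208,0.45],
    [[0.156,0.151,0.1],0.208,0.45],
    [[0.156,0.151,0.1],0.208,0.45],
    [[0.156,0.151,0.1],0.208,0.45],
    [[0.156,0.151,0.1],0.208,0.45],
    [[0.156,0.151,0.1],0.208,0.45],
    [[0.156,0.151,0.1],0.208,0.45],
    [[0.156,0.151,0.1],0.208,0.45],
    [[0.156,0.151,0.1],0.208,0.45],
    [[0.156,0.151,0.1],0.208,0.45]
  ]
}}

```text
time: 0.98
tcp_pos: [525.1, -155.6, 156.9]
tool_rot: [-179.9, 0.0, -101.9]
ft_force: [-1.2, -0.0, 1.3]
width: 38.4
finger_force: 0.0
```

```bash
python3 - <<'E'
from h import *
s=env.get_state();print(s['tcp_pos'],s['tool_rot'],s['width'],s['ft_force'],env.tips_ahead,s['qpos'])
c=cams.read_camera("side");save(c,"side1.png")
E
```

```text
[ 525.11275367 -155.59853402  156.85236703] [-1.79928934e+02  7.75665403e-03 -1.01879159e+02] 38.370129499838384 [-1.22708306 -0.0206388   1.27747178] 25.0 [ 4.00260722e+00  1.36303292e+01 -2.32681292e+01  1.50028891e-02
 -5.30310671e+01 -1.58907866e+01]
```

View pics/side1.png

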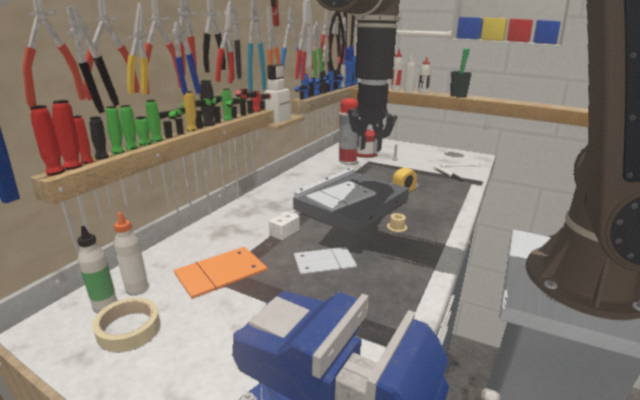

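Side view: the plate is on the block at (340,193), with the gripper above its rear end at (372,140). The tape (404,180) and bush (397,222) are clear. Descending with a guard on the force.

Emit:
{"name": "move_arm", "arguments": {
  "increments": [
    [[0,0,0.03],0,0.45],
    [[0,0,0.06],0,0.45],
    [[0,0,0.08],0,0.45],
    [[0,0,0.086],0,0.45],
    [[0,0,0.086],0,0.45],
    [[0,0,0.086],0,0.45]
  ]
}}

```text
time: 1.53
tcp_pos: [524.9, -155.7, 71.0]
tool_rot: [-180.0, -0.0, -101.9]
ft_force: [0.5, -0.6, -0.2]
width: 38.3
finger_force: 0.0
```

Emit:
{"name": "move_arm", "arguments": {
  "increments": [
    [[0,0,0.001],0,0.45],
    [[0,0,0.002],0,0.45],
    [[0,0,0.002],0,0.45]
  ]
}}

```text
time: 1.78
tcp_pos: [524.6, -156.0, 69.3]
tool_rot: [-179.9, 0.0, -101.9]
ft_force: [-0.8, -0.8, -0.2]
width: 38.4
finger_force: 0.0
```

Emit:
{"name": "move_arm", "arguments": {
  "increments": [
    [[0,0,0.001],0,0.45],
    [[0,0,0.0015],0,0.45],
    [[0,0,0.0015],0,0.45]
  ]
}}

```text
time: 2.03
tcp_pos: [524.0, -156.1, 67.0]
tool_rot: [-180.0, 0.0, -101.9]
ft_force: [-0.2, -0.6, -0.9]
width: 38.6
finger_force: 0.0
```

Emit:
{"name": "move_arm", "arguments": {
  "increments": [
    [[0,0,0.001],0,0.45],
    [[0,0,0.0015],0,0.45],
    [[0,0,0.0015],0,0.45]
  ]
}}

```text
time: 2.28
tcp_pos: [523.9, -156.0, 65.1]
tool_rot: [180.0, -0.0, -101.9]
ft_force: [-0.6, 0.7, 0.5]
width: 38.5
finger_force: 0.0
```

Emit:
{"name": "move_arm", "arguments": {
  "increments": [
    [[0,0,0.001],0,0.45],
    [[0,0,0.0015],0,0.45],
    [[0,0,0.0015],0,0.45]
  ]
}}

```text
time: 2.53
tcp_pos: [524.0, -156.0, 63.8]
tool_rot: [180.0, -0.0, -101.9]
ft_force: [-0.4, -0.1, 0.5]
width: 38.3
finger_force: 0.4
```

Emit:
{"name": "move_arm", "arguments": {
  "increments": [
    [[0,0,0.001],0,0.45],
    [[0,0,0.0015],0,0.45],
    [[0,0,0.0015],0,0.45]
  ]
}}

```text
time: 2.78
tcp_pos: [524.0, -156.0, 63.7]
tool_rot: [-180.0, -0.0, -101.9]
ft_force: [-4.7, 2.1, 16.8]
width: 38.5
finger_force: 8.3
```

```bash
python3 - <<'E'
from h import *
s=env.get_state();print(s['tcp_pos'],s['ft_force'])
c=cams.read_camera("side")
p=proj(c,[list(s['tcp_pos'][:2])+[45]])[0].astype(int);print(p)
im=c["color"][p[1]-60:p[1]+60,p[0]-80:p[0]+80,::-1]
cv2.imwrite("pics/crop2.png",cv2.resize(im,None,fx=5,fy=5,interpolation=cv2.INTER_CUBIC))
E
```

```text
[ 524.0472242  -156.00164797   63.71574101] [-4.70531985  2.08135038 16.80665942]
[367 182]
```

View pics/crop2.png

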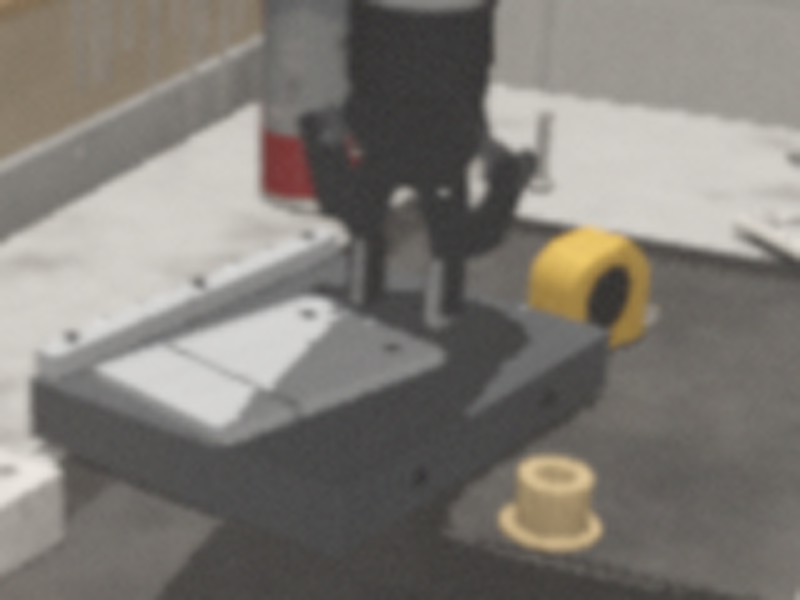

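The crop shows both fingertips on the block top just behind the plate's hole end, at (360,300) and (440,320), with the tape clear. Touch was at a commanded z of about 63.5, so I raise 3.5 mm and push along tool -x.

Emit:
{"name": "move_arm", "arguments": {
  "increments": [
    [[0,0,-0.0035],0,0.45],
    [[-0.006,0,-0.0035],0,0.45],
    [[-0.012,0,-0.0035],0,0.45],
    [[-0.017,0,-0.0035],0,0.45],
    [[-0.021,0,-0.0035],0,0.45],
    [[-0.025,0,-0.0035],0,0.45],
    [[-0.029,0,-0.0035],0,0.45],
    [[-0.033,0,-0.0035],0,0.45],
    [[-0.037,0,-0.0035],0,0.45],
    [[-0.041,0,-0.0035],0,0.45],
    [[-0.045,0,-0.0035],0,0.45],
    [[-0.049,0,-0.0035],0,0.45],
    [[-0.053,0,-0.0035],0,0.45],
    [[-0.057,0,-0.0035],0,0.45],
    [[-0.061,0,-0.0035],0,0.45],
    [[-0.065,0,-0.0035],0,0.45],
    [[-0.068,0,-0.0035],0,0.45],
    [[-0.071,0,-0.0035],0,0.45],
    [[-0.071,0,-0.0035],0,0.45]
  ]
}}

```text
time: 4.42
tcp_pos: [538.9, -86.0, 65.9]
tool_rot: [-180.0, 0.0, -101.9]
ft_force: [-0.2, -0.5, -0.6]
width: 38.4
finger_force: 0.0
```

Emit:
{"name": "move_arm", "arguments": {
  "increments": [
    [[0.01,0,0],0,0.45],
    [[0.015,0,-0.02],0,0.45],
    [[0.01,0,-0.06],0,0.45],
    [[-0.12,-0.04,-0.185],0,0.45],
    [[-0.12,-0.04,-0.185],0,0.45],
    [[-0.12,-0.04,-0.185],0,0.45],
    [[-0.12,-0.04,-0.185],0,0.45],
    [[-0.12,-0.04,-0.185],0,0.45],
    [[-0.12,-0.04,-0.185],0,0.45],
    [[-0.12,-0.04,-0.185],0,0.45]
  ]
}}

```text
time: 5.25
tcp_pos: [602.7, 22.9, 251.0]
tool_rot: [-180.0, 0.0, -101.9]
ft_force: [-0.8, -1.2, -0.3]
width: 38.3
finger_force: 0.0
```

```bash
python3 - <<'E'
from h import *
s=env.get_state();print(s['tcp_pos'],s['tool_rot'])
c=cams.read_camera("wrist");cv2.imwrite("pics/w3.png",cv2.resize(c["color"][0:270,140:500,::-1],None,fx=2.2,fy=2.2,interpolation=cv2.INTER_CUBIC));np.save("w3.npy",c["color"])
E
```

```text
[602.65925816  22.89614608 251.02660331] [-1.79968460e+02  4.85611766e-02 -1.01866596e+02]
```

View pics/w3.png

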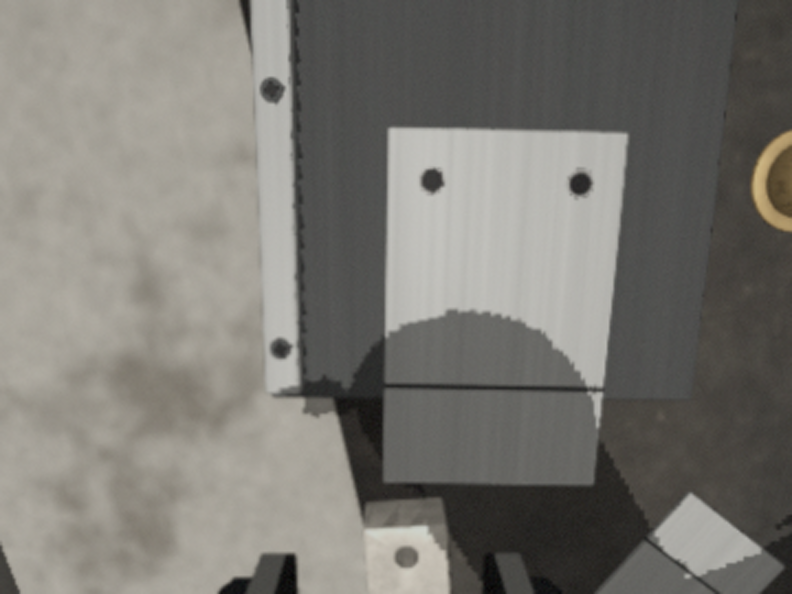

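```bash
python3 - <<'E'
from meas import *
s=env.get_state();c=cams.read_camera("wrist")
q=lambda *p:[(x/2.2+140-.25,y/2.2-.25) for x,y in p]
report(c,s,q((388,127),(628,133),(594,486),(383,484)),q((291,3),(299,390)),q((350,397),(690,399)),q((384,386),(605,389)))
# line refinement: dark row within plate columns; edge row
g=cv2.cvtColor(c["color"],cv2.COLOR_RGB2GRAY).astype(float)
for x in (320,340,360,380,400): print(x, 165+int(np.argmin(g[165:188,x])))
for x in (425,432,440,448): print(x, g[174:187,x].astype(int))
E
```

```text
block yaw from fence -12.643917187735973 from end 167.74520346852282
P [[579.0, -84.2], [486.0, -62.8], [518.9, 82.8], [612.3, 62.0]] sides [150.0, 95.5, 149.3, 95.7]
F [[605.5, -133.8], [637.9, 10.7]] E [[618.7, 21.4], [469.3, 53.8]]
gap to fence TL,BL [36.7104221  36.22578341] line short of edge [6.47594066 6.37655533] TR/TL y [-111.2306169  -110.67679154]
plate yaw -12.829073621618399 d [0.21889122 0.97574927] n [ 0.97574927 -0.21889122]
320 176
340 177
360 177
380 177
400 178
425 [79 79 81 81 79 80 79 80 72 69 69 71 72]
432 [83 81 80 81 81 81 80 81 75 69 68 69 73]
440 [81 81 80 81 83 81 80 80 73 70 67 70 74]
448 [78 79 80 80 78 80 79 81 73 72 73 72 75]
```

The wrist view shows the plate now parallel to the fence at crop (300,0-390), with a gap of about 36 mm. The line at crop row 387 is about 7 mm short of the edge at row 399. Next is the two-finger push from the robot's side.

Emit:
{"name": "move_arm", "arguments": {
  "increments": [
    [[0.033,0.122,0.1],1.578,0.45],
    [[0.033,0.122,0.1],1.578,0.45],
    [[0.033,0.122,0.1],1.578,0.45],
    [[0.033,0.122,0.1],1.578,0.45],
    [[0.033,0.122,0.1],1.578,0.45],
    [[0.033,0.122,0.1],1.578,0.45],
    [[0.033,0.122,0.1],1.578,0.45],
    [[0.033,0.122,0.1],1.578,0.45],
    [[0.033,0.122,0.1],1.578,0.45],
    [[0.033,0.122,0.1],1.578,0.45],
    [[0.033,0.122,0.1],1.578,0.45],
    [[0.033,0.122,0.1],1.578,0.45],
    [[0.033,0.122,0.1],1.578,0.45],
    [[0.033,0.122,0.13],1.578,0.45],
    [[0.033,0.122,0.16],1.578,0.45],
    [[0.033,0.122,0.16],1.578,0.45],
    [[0.033,0.122,0.16],1.578,0.45]
  ]
}}

```text
time: 6.77
tcp_pos: [474.5, 13.9, 89.5]
tool_rot: [-179.8, -0.2, 167.6]
ft_force: [-0.4, -0.2, 0.1]
width: 38.1
finger_force: 0.0
```

Emit:
{"name": "move_arm", "arguments": {
  "increments": [
    [[0,0,0.012],0,0.45],
    [[0,0,0.022],0,0.45],
    [[0,0,0.0235],0,0.45],
    [[-0.005,0,0.0235],0,0.45],
    [[-0.01,0,0.0235],0,0.45],
    [[-0.014,0,0.0235],0,0.45],
    [[-0.018,0,0.0235],0,0.45],
    [[-0.022,0,0.0235],0,0.45],
    [[-0.026,0,0.0235],0,0.45],
    [[-0.03,0,0.0235],0,0.45],
    [[-0.034,0,0.0235],0,0.45],
    [[-0.038,0,0.0235],0,0.45],
    [[-0.041,0,0.0235],0,0.45],
    [[-0.044,0,0.0235],0,0.45],
    [[-0.046,0,0.0235],0,0.45],
    [[-0.048,0,0.0235],0,0.45],
    [[-0.049,0,0.0235],0,0.45],
    [[-0.05,0,0.0235],0,0.45],
    [[-0.05,0,0.0235],0,0.45]
  ]
}}

```text
time: 8.35
tcp_pos: [525.4, 4.8, 67.3]
tool_rot: [180.0, 0.0, 167.7]
ft_force: [-0.7, -0.3, -0.2]
width: 38.3
finger_force: 0.5
```

Emit:
{"name": "move_arm", "arguments": {
  "increments": [
    [[-0.001,0,0],0,0.45],
    [[-0.002,0,0],0,0.45],
    [[-0.002,0,0],0,0.45]
  ]
}}

```text
time: 8.6
tcp_pos: [527.3, 4.4, 67.3]
tool_rot: [180.0, 0.0, 167.7]
ft_force: [-2.1, 1.5, 0.4]
width: 38.6
finger_force: 0.5
```

Emit:
{"name": "move_arm", "arguments": {
  "increments": [
    [[-0.001,0,0],0,0.45],
    [[-0.0015,0,0],0,0.45],
    [[-0.0015,0,0],0,0.45]
  ]
}}

```text
time: 8.85
tcp_pos: [528.8, 4.1, 67.3]
tool_rot: [180.0, 0.0, 167.7]
ft_force: [-1.2, -0.0, 0.4]
width: 38.7
finger_force: 0.6
```

Emit:
{"name": "move_arm", "arguments": {
  "increments": [
    [[-0.001,0,0],0,0.45],
    [[-0.0015,0,0],0,0.45],
    [[-0.0015,0,0],0,0.45]
  ]
}}

```text
time: 9.1
tcp_pos: [529.1, 3.7, 67.2]
tool_rot: [-180.0, -0.1, 167.7]
ft_force: [-6.0, 2.5, 4.4]
width: 38.4
finger_force: 3.2
```

Emit:
{"name": "move_arm", "arguments": {
  "increments": [
    [[-0.001,0,0],0,0.45],
    [[-0.001,0,0],0,0.45]
  ]
}}

```text
time: 9.27
tcp_pos: [529.2, 3.5, 67.0]
tool_rot: [-179.9, -0.2, 167.6]
ft_force: [-9.5, 4.8, 6.0]
width: 38.6
finger_force: 4.9
```

The force has risen to about 10 N, so the plate is seated on the fence. Backing off, lifting and looking.

Emit:
{"name": "move_arm", "arguments": {
  "increments": [
    [[0.01,0,0],0,0.45],
    [[0.015,0,-0.01],0,0.45],
    [[0.015,0,-0.05],0,0.45],
    [[-0.067,0.034,-0.184],-1.578,0.45],
    [[-0.067,0.034,-0.184],-1.578,0.45],
    [[-0.067,0.034,-0.184],-1.578,0.45],
    [[-0.067,0.034,-0.184],-1.578,0.45],
    [[-0.067,0.034,-0.184],-1.578,0.45],
    [[-0.067,0.034,-0.184],-1.578,0.45],
    [[-0.067,0.034,-0.184],-1.578,0.45],
    [[-0.067,0.034,-0.184],-1.578,0.45],
    [[-0.067,0.034,-0.184],-1.578,0.45],
    [[-0.067,0.034,-0.184],-1.578,0.45],
    [[-0.067,0.034,-0.184],-1.578,0.45],
    [[-0.067,0.034,-0.184],-1.578,0.45],
    [[-0.067,0.034,-0.184],-1.578,0.45],
    [[-0.067,0.034,-0.184],-1.578,0.45],
    [[-0.067,0.034,-0.184],-1.578,0.45]
  ]
}}

```text
time: 10.77
tcp_pos: [603.8, 22.5, 252.2]
tool_rot: [-179.9, 0.0, -102.1]
ft_force: [-0.0, 0.6, -0.1]
width: 38.4
finger_force: 0.0
```

```bash
python3 - <<'E'
from h import *
s=env.get_state();print(s['tcp_pos'],s['tool_rot'])
c=cams.read_camera("wrist");cv2.imwrite("pics/w4.png",cv2.resize(c["color"][20:240,230:470,::-1],None,fx=2.5,fy=2.5,interpolation=cv2.INTER_CUBIC))
E
```

```text
[603.78098506  22.50089453 252.19932659] [-1.79924390e+02  2.81460652e-02 -1.02065667e+02]
```

View pics/w4.png

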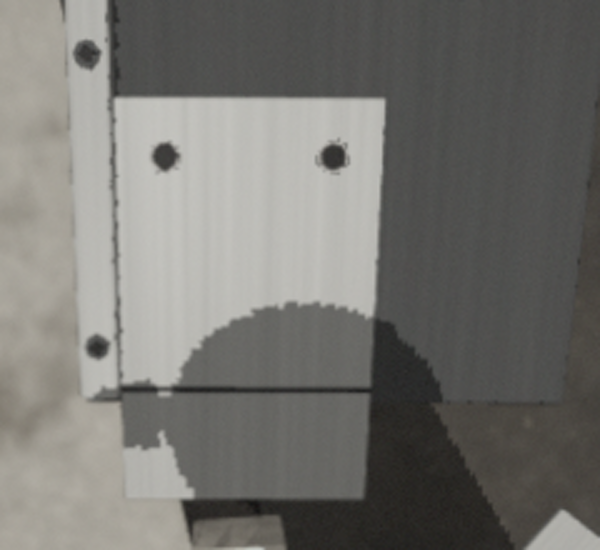

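```bash
cat > m2.py <<'E'
from meas import *
s=env.get_state();c=cams.read_camera("wrist")
q=lambda *p:[(x/2.5+230-.3,y/2.5+20-.3) for x,y in p]
g=cv2.cvtColor(c["color"],cv2.COLOR_RGB2GRAY).astype(float)
def lin(x,r0=168,r1=183):
    b=np.median(g[r0:r1,x-1:x+2].mean(1)); w=np.clip(b-g[r0:r1,x-1:x+2].mean(1)-15,0,None); return (w*np.arange(r0,r1)).sum()/w.sum()
L=[(x,lin(x)) for x in (320,350,365)]
print(L)
print(g[174:190,410:452].mean(1).round(), g[174:190,400:410].mean(1).round())
E_=float(__import__('sys').argv[1])
report(c,s,q((114,97),(386,98),(364,499),(125,499)),q((107,2),(119,385)),[(400,E_),(452,E_)],L)
E
python3 m2.py 180.8
```

```text
[(320, np.float64(175.57333333333332)), (350, np.float64(175.57209302325583)), (365, np.float64(175.67680608365018))]
[80. 80. 80. 80. 80. 79. 73. 65. 67. 70. 71. 72. 72. 73. 73. 73.] [58. 57. 56. 55. 53. 53. 51. 59. 62. 60. 59. 57. 54. 53. 51. 49.]
block yaw from fence -12.152764695328992 from end 167.99395999119446
P [[616.1, -90.8], [522.9, -70.6], [554.7, 75.4], [648.2, 55.4]] sides [149.6, 95.4, 149.4, 95.6]
F [[610.7, -119.6], [638.3, 8.6]] E [[523.4, 43.7], [472.5, 54.5]]
gap to fence TL,BL [0.75654392 0.1478269 ] line short of edge [6.90271744 6.94019573 6.8613444 ] TR/TL y [-111.84449745 -111.71805206]
plate yaw -12.385825729606289 d [0.21051893 0.97758978] n [ 0.97758978 -0.21051893]
```

The wrist view shows the plate flush on the fence (crop x≈116). Its line at crop row 389 is about 6.5 mm short of the edge at row 402, so one more end push of about 6.5 mm is needed.

Emit:
{"name": "move_arm", "arguments": {
  "increments": [
    [[0.139,0.018,0.08],0,0.45],
    [[0.139,0.018,0.08],0,0.45],
    [[0.139,0.018,0.08],0,0.45],
    [[0.139,0.018,0.08],0,0.45],
    [[0.139,0.018,0.08],0,0.45],
    [[0.139,0.018,0.11],0,0.45],
    [[0.139,0.018,0.14],0,0.45],
    [[0.139,0.018,0.17],0,0.45],
    [[0.139,0.018,0.182],0,0.45],
    [[0.139,0.018,0.185],0,0.45],
    [[0.139,0.018,0.185],0,0.45],
    [[0.139,0.018,0.185],0,0.45]
  ]
}}

```text
time: 11.87
tcp_pos: [558.3, -109.7, 67.2]
tool_rot: [-179.9, 0.0, -101.9]
ft_force: [-0.7, 0.1, 1.0]
width: 38.6
finger_force: 0.0
```

Emit:
{"name": "move_arm", "arguments": {
  "increments": [
    [[-0.005,0,0],0,0.45],
    [[-0.01,0,0],0,0.45],
    [[-0.014,0,0],0,0.45],
    [[-0.017,0,0],0,0.45],
    [[-0.019,0,0],0,0.45],
    [[-0.021,0,0],0,0.45],
    [[-0.0225,0,0],0,0.45],
    [[-0.024,0,0],0,0.45],
    [[-0.025,0,0],0,0.45],
    [[-0.0255,0,0],0,0.45],
    [[-0.0255,0,0],0,0.45]
  ]
}}

```text
time: 12.78
tcp_pos: [562.7, -84.9, 66.3]
tool_rot: [180.0, -0.0, -101.9]
ft_force: [-0.1, -1.4, 1.5]
width: 38.4
finger_force: 1.0
```

Emit:
{"name": "move_arm", "arguments": {
  "increments": [
    [[0.01,0,0],0,0.45],
    [[0.015,0,-0.02],0,0.45],
    [[0.01,0,-0.06],0,0.45],
    [[-0.113,-0.018,-0.185],0,0.45],
    [[-0.113,-0.018,-0.185],0,0.45],
    [[-0.113,-0.018,-0.185],0,0.45],
    [[-0.113,-0.018,-0.185],0,0.45],
    [[-0.113,-0.018,-0.185],0,0.45],
    [[-0.113,-0.018,-0.185],0,0.45],
    [[-0.113,-0.018,-0.185],0,0.45]
  ]
}}

```text
time: 13.62
tcp_pos: [603.4, 22.1, 250.8]
tool_rot: [180.0, 0.0, -101.9]
ft_force: [0.2, -0.0, -0.5]
width: 38.6
finger_force: 0.0
```

```bash
python3 - <<'E'
from h import *
s=env.get_state();print(s['tcp_pos'],s['tool_rot'])
c=cams.read_camera("wrist");cv2.imwrite("pics/w5.png",cv2.resize(c["color"][20:240,230:470,::-1],None,fx=2.5,fy=2.5,interpolation=cv2.INTER_CUBIC))
E
```

```text
[603.38652962  22.14175034 250.84959381] [ 1.79978058e+02  3.86882317e-02 -1.01875010e+02]
```

View pics/w5.png

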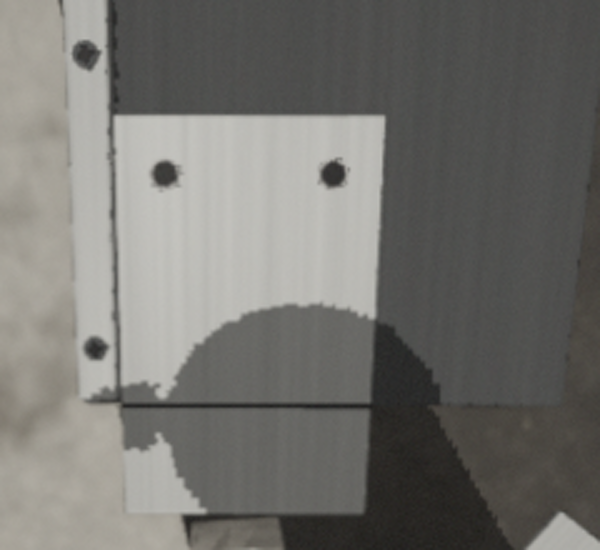

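```bash
python3 - <<'E'
from meas import *
s=env.get_state();c=cams.read_camera("wrist")
q=lambda *p:[(x/2.5+230-.3,y/2.5+20-.3) for x,y in p]
g=cv2.cvtColor(c["color"],cv2.COLOR_RGB2GRAY)
print(g[176:190,412:450].mean(1).round())
report(c,s,q((114,114),(386,115),(364,514),(126,514)),q((107,2),(119,385)),q((440,405),(565,405)),q((122,405),(370,406)))
E
```

```text
[79. 80. 80. 79. 80. 79. 75. 66. 67. 70. 71. 71. 72. 72.]
block yaw from fence -11.99176356832819 from end 168.11025122652
P [[616.0, -86.1], [522.8, -66.2], [554.2, 79.8], [647.3, 60.0]] sides [149.5, 95.3, 149.4, 95.2]
F [[609.4, -120.2], [636.4, 7.2]] E [[516.7, 44.0], [467.9, 54.2]]
gap to fence TL,BL [0.59057412 0.35668787] line short of edge [1.84520934 1.47868416] TR/TL y [-106.56865641 -106.45114202]
plate yaw -12.081424022530495 d [0.20777108 0.97817748] n [ 0.97817748 -0.20777108]
```

The wrist view shows the plate flush on the fence (crop x≈118), with its line at crop row 405 on the block's end edge. The measured gap is about 0.5 mm, the line is about 1.7 mm short, and the angle is near 0, all within tolerance. Handing in.

```bash
python3 -c "
from plant import env
print(env.job_done())"
```

```text
the job is handed in; nothing more can be done
None
```

The job is handed in: by my last camera measurement the plate lies flush on the fence (gap about 0.5 mm, parallel) with the bend line about 1.7 mm short of the block's end edge (5 mm allowed); no verdict came back.

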